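# Point out the unlatched spice tin and press it shut

### The arm

A 7-joint arm with a two-finger parallel gripper is mounted at the origin on the work surface. World frame = base frame: x ahead of the robot, y to its left, z up, the work surface at z = 0. Lengths are in m, angles in rad, forces in N, time in s.
With the tool pointing down it reaches from about 0.4 to 0.875 m from the base axis. Payload 19.3 kg.
Tool frame: the origin (TCP) lies at the very end of the fingers, on their centre line; the grasp point (between the pads) lies grip_depth behind it (grip_depth is the distance from the TCP to the grasp point, in m); z points along the fingers, x is the direction in which the jaws open and shut, and the axes are right-handed (so a half turn about z gives the same grasp; the last joint's range is limited). The gripper opens to 85 mm and grips with 20 to 120 N. Pads are 22 mm wide; open, the fingers measure 114 mm over their backs; the gripper's body (76 mm by 85 mm) begins 54 mm behind the grasp point. The pads swing forward as they close: fully open they stand 13 mm farther back than shut.
Start: joints at [-1.283, 0.521, -0.036, 1.599, 0.021, 1.021, -0.113], TCP at [0.219, 0.585, 0.231] pointing down, gripper open.
Joint ranges: [-2.91, 2.91], [-0.3, 2.13], [-1.5, 1.42], [0.17, 2.43], [-1.26, 4.41], [0.16, 1.93], [-2.52, 2.52]. Speed limits (rad/s): [1.89, 1.89, 2.39, 2.39, 3.01, 3.01, 3.01].

### API

Orientations are given as a unit quaternion [w, x, y, z].
In Python, from station import * gives the robot as it stands.
- The arm moves only by the tool drive_tool, never from a script. Its arguments are lists of equal length, an entry for each row: "dp": the shift along the tool's x, y, z in cm, a list of three; "delta_rot": the turn, a rotation vector about the tool's x, y, z in rad, a list of three; "gripper": the gripper command: -1 is shut, 1 is fully open, values between are in proportion. In form: {"dp": [[x, y, z], ...], "delta_rot": [[wx, wy, wz], ...], "gripper": [gripper, ...]}. A call has 1 to 20 rows; each row is the pose to reach, as a shift and turn from the pose commanded when the call began, along the tool's axes at that moment; what a row does not reach only later rows make up. A row lasts 1/10 s, in which the tool goes at most 50 mm and 8.59 degrees, less where a joint would pass 70% of its speed; a pose out of reach is approached as far as the arm can. A call with a gripper value outside its range is refused whole. The fingers move at their own pace and stop on an object; "squeeze" is the grip in N (left out, the last holds). Time passes only in rows, so rows that repeat a pose let the fingers close. It gives the time, the measured TCP pose, the force and the opening at its end, in the units of the state.
- observe(): the state, without advancing time (a new reading comes with each control period).
- grab_frame(name): name is "scene" or "side" or "wrist"; returns the picture (400x640x3 uint8, blue, green, red); there is no depth.
- calibration(name): a dict with "fov_y" (degrees; the focal length in pixels is half the picture's height over the tangent of half this angle, whatever the lens; pixels are square), "cx", "cy" (the principal point, pixels), "world_from_camera" (4x4, takes a point from camera to world coordinates). Camera axes: x right, y down, z forward; pixel columns grow to the right and rows downward; lengths in m; the calibration is good to about 2 mm. The wrist camera is an equidistant fisheye: a pixel r from the principal point sees the ray r / f radians off the axis. A picture is of the moment at which its call begins: read the wrist's pose just before it. calibration takes no time and is no camera call; for the wrist camera it gives the pose at the moment of the call.
- close_job(): hands the job in, once; it reports no verdict.
Trained networks look in the newest picture that a camera, given by its name, has taken for a name from the list of things; names that differ only in an ending like _2 or _b are one class to them, and where a whole thing is asked for, a point or a joint stands for the part that bears it (a point fixed in the world has none). Each returns a list of dicts, best first, with "conf" (0 to 1); they miss things now and then, are a little off and sometimes report something else, mostly with a low value. They report only what shows in the picture. A call takes as long as a camera call. They do not tell look-alikes from the thing itself.
- recognise(name, camera): "centre" ([x, y, z] in m, in world coordinates, good to about 4 mm: the middle of the surface that is visible of it).
- spot_point(name, camera): "centre" ([x, y, z] in m, in world coordinates, good to about 4 mm: a listed point, or the origin of a listed thing).
The state is a dict: "time_s": time; "qpos": joint angles; "joint_velocities": joint speeds; "tau": joint torques, N m; "eef_pos": TCP position; "tool_rot": TCP orientation; "ft_force": force on the tool from outside, world axes, zero at the start; "moment": the same for the moment, N m; "finger_gap": opening from 0.0 (shut) to 1.0 (fully open).
Only numpy, scipy, OpenCV 4.12 (cv2) and the standard library are available. Lean on these libraries where they do the work, as an engineer would, in place of code of your own. Each camera call takes 0.05 s, during which the arm holds its last target.

### The job

The red-lidded spice tin on the tray has been left with its black latch standing up. Point at that latch so that I can see which one you mean, with the fingertips held still a few centimetres straight above it for two seconds without touching; then press the latch all the way down with the fingertips, and finish by pointing at the shut latch in the same way, still and touching nothing. Do not lift, tip or shove the tin, and leave the yellow tin, the coaster, the mugs and the kettle as they are.

Things in the scene. Friction and masses are not known exactly. Their poses are not given: they have to be found in the camera images.
- tin_red: Loose round steel spice tin with a red lid, 75 mm across; the lid's top is 62 mm above its underside. Origin: centre of the underside, z up. A flap latch lies on the lid along the tin's x axis: its hinge pin runs along y at x = +26 mm, 66 mm above the underside, and its free end reaches towards -x. Two small hinge lugs beside the pin rise to 71 mm. Stands on the tray, 0.28 to 0.46 kg.
- pad_red (a point): Top face of the red tin's latch at the place to point at and press, 33 mm from its hinge. The latch is a black plate 46 mm long, 20 mm wide, 4 mm thick with a thin steel line across its free end. This point moves with the latch: shut, it lies at x = -7 mm, y = 0, z = 68 mm in the tin's frame; standing up it is higher and nearer the hinge.
- latch_red (a joint): Angle of the red tin's latch in rad: 0 is shut (lying flat against its stop, parallel to the lid), growing as it rises, at most 1.1; it begins at 0.55 to 0.9. It stays where it is left, takes about 0.02 N m to turn (some 0.6 N at the pad) and does not spring back.
- tin_yellow: A tin of the same make and size with a yellow lid, its latch shut. Origin: centre of the underside. To be left alone.
- latch_yellow (a joint): Angle of the yellow tin's latch in rad, 0 = shut. To be left shut.
- coaster: Dark blue-grey hard silicone coaster, a disc 90 mm across and 8 mm thick. Origin: centre of the underside. To be left alone.
- mug1: Lowest of the three stacked green mugs, 84 mm across, handle reaching 67 mm from the axis on its +y side, each 60 mm high with 7 mm nested in the one below: the stack is 166 mm high. Origin: centre of the underside. To be left alone.
- mug2: Middle mug of the stack. Origin: centre of the underside.
- mug3: Top mug of the stack. Origin: centre of the underside.
- kettle: Steel kettle, 144 mm across, 178 mm high with its black handle over the top; spout reaching 111 mm from the axis towards its +x. Origin: centre of the underside. To be left alone.
- tray: Square cream plastic tray 420 mm a side, fixed to the dresser; rim 24 mm high, inner floor 6 mm above the dresser top. Tins and coaster stand in a row along its -y side, in any order; kettle and mugs on its +y side. Origin: centre of the underside.
Things that resemble listed ones, but are neither listed nor needed, are in the scene too. What is shaped like the tin_red but orange or purple is not meant.

How it is judged:
On the way, in this order (a step that is already met when the one before it is completed fails the run):
1. the fingertips point at the standing latch of the red tin from just above, without contact, for over 1.5 s (horizontal distance between the grasp point and pad_red below 0.03 m and distance between the grasp point and pad_red below 0.1 m and height (world z) of the grasp point above 0.081 m and contact force between each of the fingers, the arm and anything else below 0.05 N and value of joint latch_red above 0.4 rad), for 1.5 s.
2. the red tin's latch is pressed fully down by the fingertips (value of joint latch_red below 0.1 rad and contact force between the fingers and tin_red above 0.2 N), for 0.04 s.
At the end, for the whole second after the job is handed in: Red latch shut (under 0.1 rad), its tin upright on the tray within 20 mm of its start; the grasp point is within 30 mm sideways and 100 mm in all of the latch pad, above the lid, the robot touching nothing; yellow tin (still shut), coaster, mugs and kettle within 10 mm of their starts (horizontal distance between the grasp point and pad_red below 0.03 m and distance between the grasp point and pad_red below 0.1 m and height (world z) of the grasp point above 0.081 m and contact force between each of the fingers, the arm and anything else below 0.05 N and value of joint each of latch_red, latch_yellow below 0.1 rad and distance of tin_red from where it was at the start of the episode below 0.02 m and angle between tin_red's own z axis and vertical below 0.1 rad and height (world z) of tin_red below 0.012 m and linear speed of tin_red below 0.02 m/s and distance of each of tin_yellow, coaster, mug1, mug2, mug3, kettle from where it was at the start of the episode below 0.01 m).
It fails at once if the red tin is lifted off the tray or tipped (height (world z) of tin_red above 0.014 m or angle between tin_red's own z axis and vertical above 0.2 rad).
It fails at once if the red tin is shoved more than 20 mm (distance of tin_red from where it was at the start of the episode above 0.02 m).
It fails at once if the yellow tin, the coaster, a mug or the kettle is moved more than 10 mm, or the yellow latch is opened (distance of any of tin_yellow, coaster, mug1, mug2, mug3, kettle from where it was at the start of the episode above 0.01 m or value of joint latch_yellow above 0.15 rad).
It also fails if it takes over 38 s, if anything falls off the work surface, if the arm or the gripper's body presses on something with over 40 N, if the wrist force passes 120 N, or if a joint passes its speed limit or range.

## Working session

There is one attempt and no reset: what is moved stays moved. The work goes in short steps, Python scripts to look and compute and a tool call to move; the robot and the scene stay as the last step left them, time stands still between calls to the robot, and variables do not carry over. Pictures are saved under pics/ and viewed, and the job is handed in when it is done.

Besides the shell and the picture viewer there is one more tool, called after "Emit:" as name(argument=value, ...) on one line, values as JSON. drive_tool: Moves the arm, as the interface text tells. Its arguments: {"type":"object","properties":{"dp":{"type":"array"},"delta_rot":{"type":"array"},"gripper":{"type":"array"},"squeeze":{"type":"number"}},"required":["dp","delta_rot","gripper"]}

```bash
mkdir -p pics; ls; python3 - <<'E'
from station import *
import cv2
s=observe(); print({k:s[k] for k in s if k in('time_s','eef_pos','tool_rot','finger_gap','ft_force')})
try: print(grip_depth)
except Exception as e: print(e)
for n in("scene","side"):
    im=grab_frame(n); cv2.imwrite(f"pics/{n}0.png",im)
    for t in("tin_red","tin_yellow","coaster","kettle","mug1"):
        print(n,t,[( [round(float(v),3) for v in d['centre']],round(d['conf'],2)) for d in spot_point(t,n)])
    print(n,'pad',[( [round(float(v),3) for v in d['centre']],round(d['conf'],2)) for d in spot_point("pad_red",n)])
E
```

```text
pics
{'time_s': 0.0, 'eef_pos': array([0.21880854, 0.58509137, 0.23071367]), 'tool_rot': array([ 3.62502131e-04,  8.21655812e-01,  5.69983682e-01, -4.44111190e-04]), 'ft_force': array([0.8752953 , 0.08382221, 0.35772179]), 'finger_gap': 0.999986916450566}
0.0187
scene tin_red [([0.822, -0.25, -0.002], 0.88), ([0.662, -0.078, 0.006], 0.7), ([0.659, -0.277, 0.0], 0.62), ([0.458, 0.146, 0.008], 0.3)]
scene tin_yellow [([0.564, -0.074, 0.007], 0.72)]
scene coaster [([0.461, -0.098, 0.006], 0.92)]
scene kettle [([0.684, 0.133, 0.009], 0.77)]
scene mug1 [([0.46, 0.144, 0.112], 0.95), ([0.461, 0.148, 0.006], 0.76), ([0.454, 0.143, 0.064], 0.64), ([0.462, -0.098, 0.005], 0.52)]
scene pad [([0.661, -0.075, 0.092], 0.68), ([0.649, -0.27, 0.068], 0.63), ([0.822, -0.244, 0.067], 0.44)]
side tin_red [([0.823, -0.25, 0.002], 0.85), ([0.661, -0.274, 0.001], 0.82), ([0.661, -0.08, 0.004], 0.58)]
side tin_yellow [([0.567, -0.072, 0.006], 0.91)]
side coaster [([0.46, -0.094, 0.007], 0.92)]
side kettle [([0.687, 0.137, 0.008], 0.58)]
side mug1 [([0.456, 0.15, 0.008], 0.89), ([0.459, 0.145, 0.111], 0.81), ([0.457, 0.146, 0.063], 0.59), ([0.659, -0.083, 0.09], 0.39)]
side pad [([0.826, -0.243, 0.065], 0.66), ([0.658, -0.083, 0.091], 0.56), ([0.648, -0.269, 0.071], 0.56)]
```

View pics/scene0.png

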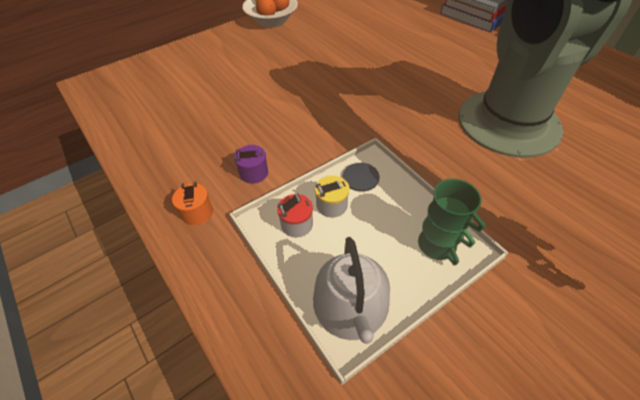

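View pics/side0.png

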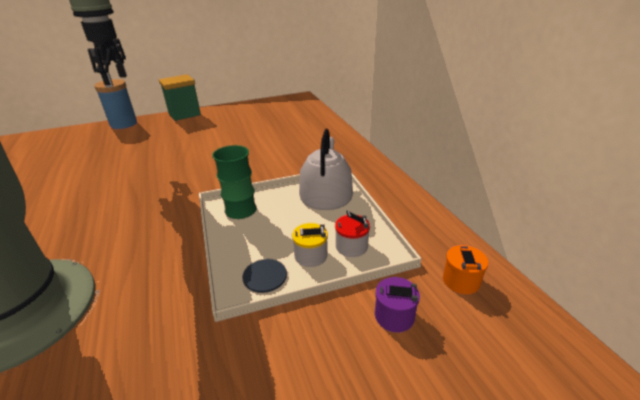

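```bash
cat > h.py <<'E'
import numpy as np
def proj(c,p):
    T=np.linalg.inv(np.array(c["world_from_camera"])); q=T[:3,:3]@np.array(p)+T[:3,3]
    f=200/np.tan(np.radians(c["fov_y"])/2); return c["cx"]+f*q[0]/q[2], c["cy"]+f*q[1]/q[2]
E
python3 - <<'E'
from station import *
from h import *
import cv2
for n in("scene","side"):
    c=calibration(n); print(n,np.array(c["world_from_camera"]).round(3).tolist())
    for nm,p in(("redtin",(.661,-.079,.068)),("b",(.66,-.275,.068)),("c",(.822,-.25,.068))):print(nm,np.round(proj(c,p)))
    u,v=map(int,proj(c,(.661,-.079,.06)))
    im=cv2.imread(f"pics/{n}0.png"); k=im[max(0,v-60):v+60,max(0,u-80):u+80]
    print("crop origin",max(0,u-80),max(0,v-60)); cv2.imwrite(f"pics/{n}0c.png",cv2.resize(k,None,fx=5,fy=5,interpolation=cv2.INTER_CUBIC))
E
```

```text
scene [[-0.791, 0.488, -0.369, 0.893], [0.611, 0.618, -0.495, 0.338], [-0.013, -0.617, -0.787, 0.69], [0.0, 0.0, 0.0, 1.0]]
redtin [294. 206.]
b [247. 154.]
c [188. 194.]
crop origin 214 148
side [[0.933, -0.224, 0.281, 0.383], [-0.358, -0.53, 0.769, -0.641], [-0.024, -0.818, -0.575, 0.551], [0.0, 0.0, 0.0, 1.0]]
redtin [353. 223.]
b [401. 288.]
c [469. 254.]
crop origin 272 166
```

View crops.

The scene picture shows four tins: red at (294,210), yellow (332,195), purple (251,163) and orange (191,203). In the side picture they are at (352,232), (310,243), (397,303) and (465,268). Only the red one has a red lid and stands on the tray, and its latch is up. I'll confirm that in a crop.

View pics/scene0c.png

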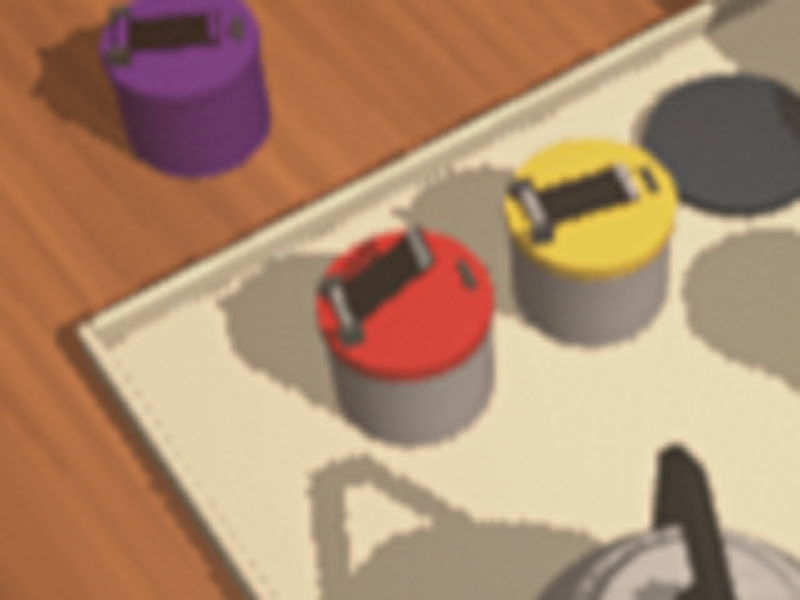

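View pics/side0c.png

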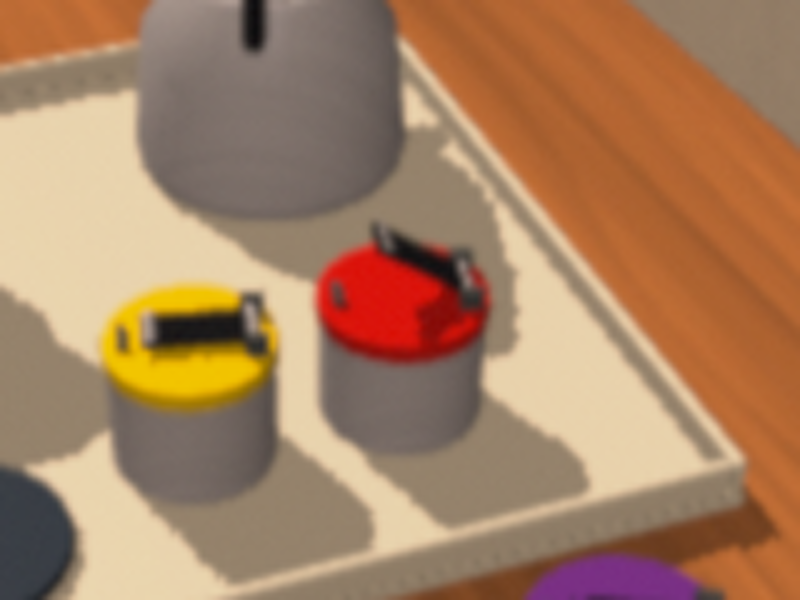

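The crops show the red tin on the tray. Its hinge lugs are at about (282,210) in scene and (366,222) in side, and the free end of its latch is raised at about (298,197) and (348,214). Next I triangulate these.

```bash
python3 - <<'E'
from station import *
from h import *
from scipy.optimize import least_squares
cs,cd=calibration("scene"),calibration("side")
for nm,a,b in(("hinge",(282.4,209.8),(365.6,222)),("nub",(307.4,203),(339.8,225)),("end",(297.6,197.4),(348.4,213.6))):
    r=least_squares(lambda p:np.r_[np.array(proj(cs,p))-a,np.array(proj(cd,p))-b],[.66,-.08,.07]); print(nm,r.x.round(4),r.fun.round(1))
# model fit: x,y,yaw,angle
def pts(q):
    x,y,w,t=q; R=np.array([[np.cos(w),-np.sin(w)],[np.sin(w),np.cos(w)]])
    # latch top end middle, 46mm from hinge, +2mm normal
    e=[.026-.046*np.cos(t)+.002*np.sin(t),0,.066+.046*np.sin(t)+.002*np.cos(t)]
    h=[.026,0,.068]
    o=[]
    for p in(h,e): 
        xy=R@p[:2]+[x,y]; o.append([*xy,p[2]+.006])
    return o
def f(q):
    o=[]
    for p,(a,b) in zip(pts(q),(((282.4,209.8),(365.6,222)),((297.6,197.4),(348.4,213.6)))):
        o+=list(np.array(proj(cs,p))-a)+list(np.array(proj(cd,p))-b)
    return np.r_[o,(q[0]-.661)/.003,(q[1]+.0785)/.003]
r=least_squares(f,[.661,-.079,0,.7]);print(r.x.round(4),r.fun.round(1))
x,y,w,t=r.x;R=np.array([[np.cos(w),-np.sin(w)],[np.sin(w),np.cos(w)]])
print("pad shut",R@[-.007,0]+[x,y]); print("pad up",R@[.026-.033*np.cos(t)+.002*np.sin(t)*0,0]+[x,y],.072+.033*np.sin(t)+.002*np.cos(t))
print("free end",pts(r.x)[1])
print(observe()["time_s"])
E
```

```text
hinge [ 0.6866 -0.0869  0.0693] [-0.3  0.  -0.3 -0. ]
nub [ 0.6341 -0.0713  0.066 ] [-0.3  0.1 -0.3 -0. ]
end [ 0.6521 -0.0765  0.0941] [ 0.2 -0.   0.2  0. ]
[ 0.663  -0.0797 -0.2745  0.5093] [-1.1 -0.9  0.3 -2.   0.9 -1.  -0.6 -0.7  0.7 -0.4]
pad shut [ 0.65630073 -0.07781956]
pad up [ 0.66033208 -0.07895503] 0.08983593926476313
free end [np.float64(0.6503456819326112), np.float64(-0.07614226337331313), np.float64(0.09617433355305453)]
0.7
```

Emit:
drive_tool(dp=[[0,0,-4],[0,0,-7],[-2,3,-7],[-5,7,-7],[-8,11,-7],[-11,15.2,-7],[-14,19.3,-7],[-17,23.5,-7],[-20,27.6,-7],[-23,31.7,-7],[-26,35.9,-7],[-29,40,-7],[-32,44.2,-7],[-35,48.3,-7],[-38,52.5,-7],[-41,56.6,-7],[-44,60.7,-7],[-46.8,64.6,-7],[-46.8,64.6,-7],[-46.8,64.6,-7]], delta_rot=[[0,0,0],[0,0,0],[0,0,0],[0,0,0],[0,0,0],[0,0,0],[0,0,0],[0,0,0],[0,0,0],[0,0,0],[0,0,0],[0,0,0],[0,0,0],[0,0,0],[0,0,0],[0,0,0],[0,0,0],[0,0,0],[0,0,0],[0,0,0]], gripper=[-1,-1,-1,-1,-1,-1,-1,-1,-1,-1,-1,-1,-1,-1,-1,-1,-1,-1,-1,-1])

```text
time_s: 2.7
eef_pos: [0.6603, -0.0814, 0.3006]
tool_rot: [0.0, 0.822, 0.569, -0.001]
ft_force: [-0.3, 1.0, 0.7]
finger_gap: -0.0
```

```bash
python3 - <<'E'
from station import *
from h import *
import cv2
c=calibration("wrist"); im=grab_frame("wrist"); cv2.imwrite("pics/w1.png",im)
for n in("wrist",):
  for t in("pad_red","tin_red"): print(t,[( [round(float(v),3) for v in d['centre']],round(d['conf'],2)) for d in spot_point(t,n)])
s=observe();print(s["time_s"],s["eef_pos"])
E
```

```text
pad_red [([0.662, -0.083, 0.095], 0.88), ([0.649, -0.272, 0.067], 0.6), ([0.454, -0.097, 0.006], 0.45)]
tin_red [([0.822, -0.247, 0.004], 0.58)]
2.85 [ 0.65973846 -0.07770201  0.30138015]
```

View pics/w1.png

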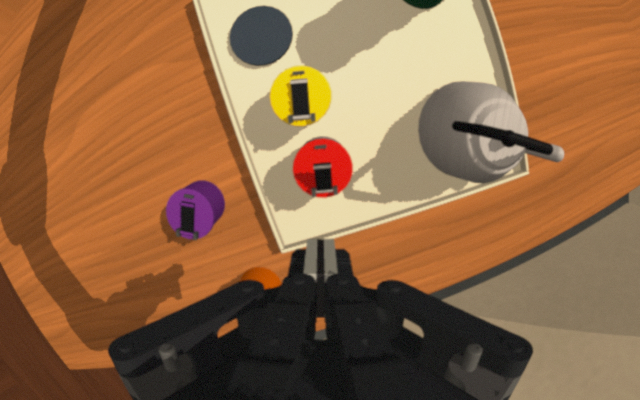

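The wrist view shows the red tin's raised latch at (322,178), ahead of the closed fingers at (320,245). The network puts the pad at (0.662, -0.083, 0.095), which agrees with my fit. Descending to point at it.

Emit:
drive_tool(dp=[[0,0,3],[0,0,7],[0,0,11],[0,0,14],[0,0,16],[0,0,17],[0,0,17],[0,0,17]], delta_rot=[[0,0,0],[0,0,0],[0,0,0],[0,0,0],[0,0,0],[0,0,0],[0,0,0],[0,0,0]], gripper=[-1,-1,-1,-1,-1,-1,-1,-1])

```text
time_s: 3.65
eef_pos: [0.6605, -0.0787, 0.1325]
tool_rot: [0.0, 0.821, 0.57, 0.001]
ft_force: [1.5, -0.0, 0.4]
finger_gap: 0.001
```

Emit:
drive_tool(dp=[[0,0,0],[0,0,0],[0,0,0],[0,0,0],[0,0,0],[0,0,0],[0,0,0],[0,0,0],[0,0,0],[0,0,0],[0,0,0],[0,0,0],[0,0,0],[0,0,0],[0,0,0],[0,0,0],[0,0,0],[0,0,0],[0,0,0],[0,0,0]], delta_rot=[[0,0,0],[0,0,0],[0,0,0],[0,0,0],[0,0,0],[0,0,0],[0,0,0],[0,0,0],[0,0,0],[0,0,0],[0,0,0],[0,0,0],[0,0,0],[0,0,0],[0,0,0],[0,0,0],[0,0,0],[0,0,0],[0,0,0],[0,0,0]], gripper=[-1,-1,-1,-1,-1,-1,-1,-1,-1,-1,-1,-1,-1,-1,-1,-1,-1,-1,-1,-1])

```text
time_s: 5.65
eef_pos: [0.6601, -0.0792, 0.1313]
tool_rot: [0.0, 0.822, 0.57, -0.0]
ft_force: [-0.6, -0.2, 0.5]
finger_gap: 0.004
```

```bash
python3 - <<'E'
from station import *
from h import *
import cv2
for n in("scene","side"):
    im=grab_frame(n); u,v=map(int,proj(calibration(n),(.661,-.079,.09)))
    cv2.imwrite(f"pics/{n}2c.png",cv2.resize(im[v-50:v+50,u-65:u+65],None,fx=5,fy=5,interpolation=cv2.INTER_CUBIC))
a,b=[cv2.imread(f"pics/{n}2c.png") for n in("scene","side")]
cv2.imwrite("pics/both2.png",cv2.resize(cv2.hconcat([a,b]),(800,308)))
s=observe();print(s["time_s"],s["eef_pos"],s["ft_force"])
E
```

```text
5.75 [ 0.6600479  -0.07919433  0.13129923] [-0.14856501  0.4083758   0.05697914]
```

View pics/both2.png

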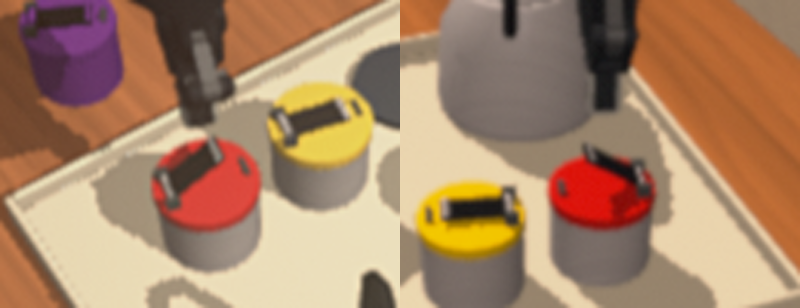

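The fingertips end about 3–4 cm above the raised latch (scene crop tips at (197,122), latch end at (215,150)), with nothing touched, and held for over 2 s. Now I press down slowly, shifted 4 mm towards the shut pad position.

Emit:
drive_tool(dp=[[0,-0.2,1],[0,-0.4,2],[0,-0.4,2.5],[0,-0.4,2.9],[0,-0.4,3.2],[0,-0.4,3.5],[0,-0.4,3.8],[0,-0.4,4.1],[0,-0.4,4.4],[0,-0.4,4.7],[0,-0.4,4.9],[0,-0.4,5.1],[0,-0.4,5.3],[0,-0.4,5.3]], delta_rot=[[0,0,0],[0,0,0],[0,0,0],[0,0,0],[0,0,0],[0,0,0],[0,0,0],[0,0,0],[0,0,0],[0,0,0],[0,0,0],[0,0,0],[0,0,0],[0,0,0]], gripper=[-1,-1,-1,-1,-1,-1,-1,-1,-1,-1,-1,-1,-1,-1])

```text
time_s: 7.15
eef_pos: [0.6562, -0.0778, 0.078]
tool_rot: [-0.0, 0.822, 0.57, -0.0]
ft_force: [-0.6, 0.0, -0.1]
finger_gap: 0.003
```

Emit:
drive_tool(dp=[[0,0,0.1],[0,0,0.2],[0,0,0.3],[0,0,0.4],[0,0,0.4]], delta_rot=[[0,0,0],[0,0,0],[0,0,0],[0,0,0],[0,0,0]], gripper=[-1,-1,-1,-1,-1])

```text
time_s: 7.65
eef_pos: [0.6563, -0.0778, 0.0742]
tool_rot: [-0.0, 0.822, 0.57, -0.0]
ft_force: [-0.2, 0.9, 0.7]
finger_gap: -0.001
```

Emit:
drive_tool(dp=[[0,0,0.1],[0,0,0.1]], delta_rot=[[0,0,0],[0,0,0]], gripper=[-1,-1])

```text
time_s: 7.85
eef_pos: [0.6564, -0.0778, 0.0739]
tool_rot: [0.0, 0.822, 0.57, 0.0]
ft_force: [-4.0, 0.9, 9.8]
finger_gap: -0.004
```

The force rises to 9.8 N at z = 0.0739 m, the height of the shut latch, so it is down on its stop. Retracting straight up.

Emit:
drive_tool(dp=[[0,0,0],[0,0,-0.3],[0,0,-1],[0,0,-2],[0,0,-3],[0,0,-4],[0,0,-4],[0,0,-4],[0,0,-4],[0,0,-4]], delta_rot=[[0,0,0],[0,0,0],[0,0,0],[0,0,0],[0,0,0],[0,0,0],[0,0,0],[0,0,0],[0,0,0],[0,0,0]], gripper=[-1,-1,-1,-1,-1,-1,-1,-1,-1,-1])

```text
time_s: 8.85
eef_pos: [0.656, -0.0778, 0.1128]
tool_rot: [-0.0, 0.822, 0.57, -0.0]
ft_force: [0.3, -0.2, 0.5]
finger_gap: -0.001
```

```bash
python3 - <<'E'
from station import *
from h import *
import cv2
for n in("scene","side"):
    im=grab_frame(n); u,v=map(int,proj(calibration(n),(.661,-.079,.09)))
    cv2.imwrite(f"pics/{n}3c.png",cv2.resize(im[v-50:v+50,u-65:u+65],None,fx=5,fy=5,interpolation=cv2.INTER_CUBIC))
    for t in("pad_red","tin_red"): print(n,t,[( [round(float(v),3) for v in d['centre']],round(d['conf'],2)) for d in spot_point(t,n)])
a,b=[cv2.imread(f"pics/{n}3c.png") for n in("scene","side")]
cv2.imwrite("pics/both3.png",cv2.resize(cv2.hconcat([a,b]),(800,308)))
s=observe();print(s["time_s"],s["eef_pos"],s["ft_force"])
E
```

```text
scene pad_red [([0.656, -0.074, 0.073], 0.73), ([0.649, -0.271, 0.067], 0.73), ([0.824, -0.242, 0.067], 0.59), ([0.564, -0.07, 0.007], 0.53)]
scene tin_red [([0.653, -0.274, -0.0], 0.84), ([0.82, -0.248, 0.0], 0.64)]
side pad_red [([0.654, -0.084, 0.073], 0.62), ([0.823, -0.241, 0.063], 0.59), ([0.647, -0.27, 0.068], 0.5)]
side tin_red [([0.659, -0.277, 0.002], 0.95), ([0.662, -0.08, 0.003], 0.83), ([0.822, -0.251, 0.004], 0.66), ([0.568, 0.036, -0.0], 0.47)]
9.15 [ 0.65629956 -0.07780324  0.11320511] [-0.64405181  0.49048257  0.62299693]
```

View pics/both3.png

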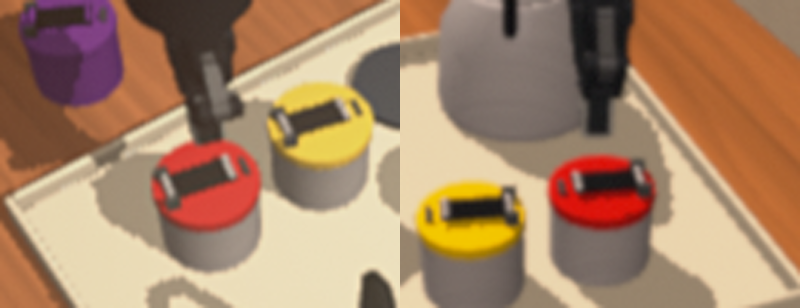

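Both crops show the latch lying flat like the yellow tin's, at (200,178) and (605,183). The tin has not moved and the tips hang about 4 cm above the pad. I hold still for two seconds, then hand in.

Emit:
drive_tool(dp=[[0,0,0],[0,0,0],[0,0,0],[0,0,0],[0,0,0],[0,0,0],[0,0,0],[0,0,0],[0,0,0],[0,0,0],[0,0,0],[0,0,0],[0,0,0],[0,0,0],[0,0,0],[0,0,0],[0,0,0],[0,0,0],[0,0,0],[0,0,0]], delta_rot=[[0,0,0],[0,0,0],[0,0,0],[0,0,0],[0,0,0],[0,0,0],[0,0,0],[0,0,0],[0,0,0],[0,0,0],[0,0,0],[0,0,0],[0,0,0],[0,0,0],[0,0,0],[0,0,0],[0,0,0],[0,0,0],[0,0,0],[0,0,0]], gripper=[-1,-1,-1,-1,-1,-1,-1,-1,-1,-1,-1,-1,-1,-1,-1,-1,-1,-1,-1,-1])

```text
time_s: 11.15
eef_pos: [0.6563, -0.0778, 0.1133]
tool_rot: [0.0, 0.822, 0.57, -0.0]
ft_force: [-0.8, -1.0, 0.5]
finger_gap: 0.002
```

```bash
python3 - <<'E'
from station import *
s=observe();print(s["time_s"],s["eef_pos"],s["ft_force"])
print(close_job())
E
```

```text
11.15 [ 0.6563204  -0.07780385  0.11329318] [-0.84510781 -0.99375872  0.51642498]
the job is handed in; nothing more can be done
None
```

The red tin's latch is shut, and I handed the job in at 11.15 s; no verdict was reported.

- **First pointing:** I held the closed fingertips still about 4 cm above the standing latch for 2 s, touching nothing.
- **Pressing:** I pressed the latch down until the wrist force read 9.8 N at z = 0.074 m, the height expected for a shut latch. I then went straight up.
- **Final pointing:** I held still about 4 cm above the shut latch for 2 s, and the wrist force stayed within its noise of about 1 N.

**Last checks:** both cameras show the latch lying flat. The networks put its pad at about (0.655, -0.079, 0.073), within about 6 mm of the fingertips sideways. In the side view the red tin is at (0.662, -0.080), unchanged within measurement error.

**Misses and gaps:**
- The scene-camera network did not report the red tin in its last look, only the look-alikes; it did find the latch pad.
- My first fit gave a latch angle of 0.51 rad, slightly under the stated 0.55 to 0.9. That is within its error, and it did not affect the moves.
- I did not measure the coaster, mugs or kettle again at the end. The yellow tin looked unchanged and still shut in the last crops. The arm carried the tool over the tray with the fingertips at 0.30 m, clear of everything there.

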